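# Test and re-arm the earth-leakage breaker of the bench power unit

### The arm

A 6-joint arm with a two-finger parallel gripper is mounted at the origin on a cart in front of the work surface, level with it; the furniture and walls round the work are solid. World frame = base frame: x ahead of the robot, y to its left, z up, the work surface at z = 0. Lengths are in m, angles in rad, forces in N, time in s.
With the tool pointing down it reaches from about 0.425 to 0.95 m from the base axis. Payload 3.5 kg.
Tool frame: the origin (TCP) lies where the fingers leave the gripper's body, on its centre line; the fingertips stand 73 mm ahead of it and the grasp point (between the pads) lies 54 mm ahead of it; z points along the fingers, y is the line along which they close (so a half turn about z gives the same grasp; the last joint's range is limited). The gripper opens to 85 mm and grips with 20 to 120 N. Pads are 22 mm wide; open, the fingers measure 114 mm over their backs; the gripper's body (76 mm by 85 mm) begins 54 mm behind the grasp point. The pads swing forward as they close: fully open they stand 13 mm farther back than shut.
Start: joints at [0.958, 0.286, 1.577, -0, 1.279, -0.15], TCP at [0.301, 0.604, 0.304] pointing down, gripper open.
Joint ranges: [-2.77, 2.77], [-0.9, 2.22], [0.21, 2.48], [-1.53, 4.67], [0.24, 2.81], [-2.84, 2.84]. Speed limits (rad/s): [2.79, 2.79, 3.14, 3.14, 3.14, 3.14].

### API

Orientations are given as a unit quaternion [w, x, y, z].
In Python, from rig import move_to, line_to, set_joints, move_gripper, sleep, solve_ik, capture, get_calibration, MotionError, close_job, recognise, pinpoint, current_clock, current_qpos, current_qvel, current_joint_efforts, current_position, current_orientation, current_ft_force, current_moment, current_gripper_width, current_grasp_force gives the robot as it stands. Calls block until the motion is done:
- move_to(position, orientation): joint-space move of the TCP to a pose.
- line_to(position, feed=0.15, frame=None): straight line of the TCP; frame=None keeps the orientation; feed is the mean speed in m/s.
- set_joints(angles): joint-space move.
- move_gripper(opening, effort=None): opening from 0.0 (shut) to 1.0 (fully open); effort is the grip in N (None keeps the last); returns when the fingers have stopped.
- sleep(seconds).
- solve_ik(position, orientation): joint angles nearest the present ones, or None.
- capture(name): name is "scene" or "top"; returns (picture, depth): 420x560x3 uint8, red, green, blue; 420x560 float32, m along the optical axis (not along the pixel's ray), 0 where there is no reading.
- get_calibration(name): a dict with "vfov" (degrees; the focal length in pixels is half the picture's height over the tangent of half this angle, whatever the lens; pixels are square), "cx", "cy" (the principal point, pixels), "dist_coeffs" ([k1, k2, p1, p2, k3] as OpenCV has them; the pictures are not rectified), "R" (3x3) and "t" (3): a world point X has camera coordinates R X + t. Camera axes: x right, y down, z forward; pixel columns grow to the right and rows downward; lengths in m; the calibration is good to about 2 mm. A picture is of the moment at which its call begins. get_calibration takes no time and is no camera call.
A pose or a line that the arm cannot do raises MotionError and nothing moves.
- close_job(): hands the job in; it is judged then, once.
Trained networks look in the newest picture that a camera, given by its name, has taken for a name from the list of things; names that differ only in an ending like _2 or _b are one class to them, and where a whole thing is asked for, a point or a joint stands for the part that bears it (a point fixed in the world has none). Each returns a list of dicts, best first, with "confidence" (0 to 1); they miss things now and then, are a little off and sometimes report something else, mostly with a low value. They report only what shows in the picture. A call takes as long as a camera call.
- recognise(camera, target): "box" ([left, top, right, bottom] in pixels, round what is visible of it).
- pinpoint(camera, target): "xy" ([column, row] in pixels: a listed point, or the origin of a listed thing).
Readings, each from a call of its own:
- current_clock(): time.
- current_qpos(): joint angles.
- current_qvel(): joint speeds.
- current_joint_efforts(): joint torques, N m.
- current_position(): TCP position.
- current_orientation(): TCP orientation.
- current_ft_force(): force on the tool from outside, world axes, zero at the start.
- current_moment(): the same for the moment, N m.
- current_gripper_width(): opening from 0.0 (shut) to 1.0 (fully open).
- current_grasp_force(): force on a finger pad.
Only numpy, scipy, OpenCV 4.12 (cv2) and the standard library are available. Lean on these libraries where they do the work, as an engineer would, in place of code of your own. Each camera call takes 0.05 s, during which the arm holds its last target. There are 200 camera calls.

### The job

Carry out the routine trip test on the bench power unit: press the test button of the wide earth-leakage breaker until its handle drops, then re-arm it by pushing that handle fully down, and lift it fully up again until it latches and stays ON by itself. Do not force the breaker, leave the narrow breaker beside it switched on, and do not disturb the things standing around the unit.

Things in the scene. Friction and masses are not known exactly. Their poses are not given: they have to be found in the camera images.
- power_unit: White steel bench power unit, fixed, 210 deep x 270 wide x 120 mm high. Origin: centre of its underside; x towards its back, y left, z up. Its front panel slopes up and away from the robot at 25 degrees to the level and carries two dark grey breakers side by side (either may be on the left), centres 124 mm apart. Three mains sockets on the ledge behind.
- leakage_breaker: The wide earth-leakage breaker: case 130 mm up the slope x 96 mm wide, the only one with a push button. Origin: middle of its base on the panel; axes parallel to power_unit's (not sloped). Its raised middle part has a flat face 26 mm over the panel. No push on it needs more than about 20 N; over 35 N harms it.
- breaker_face (a point): Point on that flat face over the handle's hinge, on the wide breaker's centre line. x points up the slope (ON direction), y left along the hinge, z square out of the face. The hinge axis lies at z = -0.010. The face runs from x = -0.059 to 0.035, y = -0.046 to 0.046; a rim 2.5 mm high, 40 x 40 mm, frames the handle's slot.
- trip_handle_tip (a point): Middle of the end of the wide breaker's black handle: a straight tongue 22 mm wide (y), 11 mm thick, its end 42 mm from the hinge axis. ON it leans 0.40 rad up the slope from square to the face.
- trip_handle (a joint): Handle, rad: 0 ON (latched), grows as it swings down the slope; stops at -0.08 and 0.86. A trip springs it to about 0.49. It cannot latch again until pushed to the lower stop (past 0.77, 0.2 N m), where it stays. Lifting takes up to 0.38 N m; it latches just beyond 0, at the upper stop, and settles back to 0. Let go unlatched, it springs back to about 0.49.
- test_button_top (a point): Middle of the top of the round white test button, 16 mm across, standing 10 mm out of the face at x = -0.038, y = -0.028 from breaker_face (nearer the robot than the handle, to its right). It is pressed square into the face.
- test_button (a joint): Travel of the test button, m: 0 out, 0.0075 fully in; sprung. The breaker trips somewhere between 0.005 and 0.0067 (it differs), at 5 to 6 N.
- plain_handle (a joint): Handle of the narrow breaker beside it (76 mm wide, no button), rad: 0 ON, growing as it swings down; it stays where it is put. Leave it ON.
- plain_handle_tip (a point): Middle of the end of the narrow breaker's handle, which has the same shape, lean and height over the panel as the other.
- cup_a_mid (a point): Centre of a white plastic specimen cup, 61 mm across and 66 mm high, standing loose to the right of the unit. Leave it alone.
- kit_vial_2_mid (a point): Centre of a brown reagent vial with a blue cap, 33 mm across and 70 mm high, standing loose to the left of the unit. Leave it alone.
- lab_timer: White lab timer, 64 x 64 x 18 mm, lying loose in front of the unit on the left. Origin: centre of its underside. Leave it alone.

How it is judged:
By the outcome, as a careful person would: the job done as asked, in the order asked, and still so for the second after the job is handed in, with the robot touching nothing.
It also fails if it takes over 61 s, if anything falls off the work surface, if the arm or the gripper's body presses on something with over 40 N, if the wrist force passes 120 N, or if a joint passes its speed limit or range.

## Working session

There is one attempt and no reset: what is moved stays moved. The work goes in short steps, each a Python script; the robot and the scene stay as the last script left them, time stands still between calls to the robot, and variables do not carry over. Pictures are saved under pics/ and viewed, at most 10 in all, crops included, and the job is handed in when it is done.

```bash
mkdir -p pics; ls; cat > h.py <<'E'
import numpy as np, cv2
from rig import *
def cam(n):
    c=get_calibration(n); f=210/np.tan(np.radians(c["vfov"])/2)
    return np.array([[f,0,c["cx"]],[0,f,c["cy"]],[0,0,1.]]),np.array(c["dist_coeffs"],float),np.array(c["R"]),np.array(c["t"])
def unproj(n,uv,d):
    K,D,R,t=cam(n); uv=np.atleast_2d(np.array(uv,float)); p=cv2.undistortPoints(uv.reshape(-1,1,2),K,D)[:,0]
    X=np.c_[p,np.ones(len(p))]*np.reshape(d,(-1,1)); return (X-t)@R
def ray(n,uv):
    K,D,R,t=cam(n); v=unproj(n,uv,1.)[0]; o=-R.T@t; return o,v-o
def proj(n,X):
    K,D,R,t=cam(n); return cv2.projectPoints(np.array(X,float).reshape(-1,1,3),cv2.Rodrigues(R)[0],t,K,D)[0][:,0]
E
cat > m1.py <<'E'
from h import *
for n in ["scene","top"]:
    im,d=capture(n); cv2.imwrite(f"pics/{n}1.png",im[:,:,::-1]); np.save(f"pics/{n}1.npy",d)
    K,D,R,t=cam(n); print(n,"cam at",(-R.T@t).round(3),"f",K[0,0].round(1),D)
    for k in ["power_unit","leakage_breaker","breaker_face","trip_handle_tip","test_button_top","plain_handle_tip","cup_a_mid","kit_vial_2_mid","lab_timer"]:
        for r in pinpoint(n,k)[:2]:
            u,v=r["xy"]; ui,vi=int(round(u)),int(round(v)); dd=d[vi,ui] if 0<=ui<560 and 0<=vi<420 else 0
            print(k,round(r["confidence"],2),np.round(r["xy"],1),unproj(n,(u,v),dd)[0].round(3))
print(current_clock(),current_ft_force(),current_orientation())
E
python3 m1.py
```

```text
pics
scene cam at [ 0.173 -0.619  0.95 ] f 534.3 [0.05253087 0.         0.         0.         0.        ]
leakage_breaker 0.83 [291.5 207.7] [0.599 0.056 0.102]
breaker_face 0.93 [295.7 200.7] [0.614 0.063 0.11 ]
trip_handle_tip 0.75 [295.3 190.4] [0.612 0.064 0.141]
test_button_top 0.59 [285.4 216.9] [0.575 0.04  0.1  ]
test_button_top 0.37 [292.8 186.2] [0.614 0.077 0.142]
plain_handle_tip 0.61 [262.9 157.9] [0.602 0.191 0.14 ]
cup_a_mid 0.88 [332.3 256.9] [ 0.62  -0.079  0.065]
kit_vial_2_mid 0.71 [237.2 160.6] [0.591 0.308 0.045]
lab_timer 0.58 [201.4 205.4] [0.458 0.237 0.014]
top cam at [0.494 0.041 0.994] f 473.0 [-0.00647719  0.          0.          0.          0.        ]
power_unit 0.72 [233.4 184.8] [0.622 0.128 0.089]
leakage_breaker 0.78 [262.6 191.8] [0.607 0.07  0.109]
breaker_face 0.59 [261.6 191.5] [0.607 0.072 0.109]
breaker_face 0.25 [193.4 193.4] [0.602 0.2   0.115]
trip_handle_tip 0.63 [259.8 187.7] [0.61  0.074 0.143]
test_button_top 0.42 [276.4 207.9] [0.577 0.044 0.104]
cup_a_mid 0.61 [323.7 183.3] [ 0.635 -0.053  0.03 ]
kit_vial_2_mid 0.59 [138.1 198.8] [0.596 0.316 0.071]
lab_timer 0.86 [181.2 266.1] [0.464 0.239 0.016]
lab_timer 0.25 [191.7 191.2] [0.603 0.199 0.139]
1.0 [-0.10548681 -0.14741297  0.34208338] [ 4.01903434e-06  2.29305490e-01  9.73354505e-01 -5.33293908e-06]
```

```bash
python3 -c "
import cv2,numpy as np
a=cv2.imread('pics/scene1.png')[120:300,170:390];b=cv2.imread('pics/top1.png')[120:300,120:340]
cv2.imwrite('pics/both1.png',np.vstack([cv2.resize(x,None,fx=1.65*1,fy=1.65) for x in (a,b)]) if 0 else np.hstack([cv2.resize(x,(398,326),interpolation=2) for x in (a,b)]))"
```

```text
(no output)
```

View pics/both1.png

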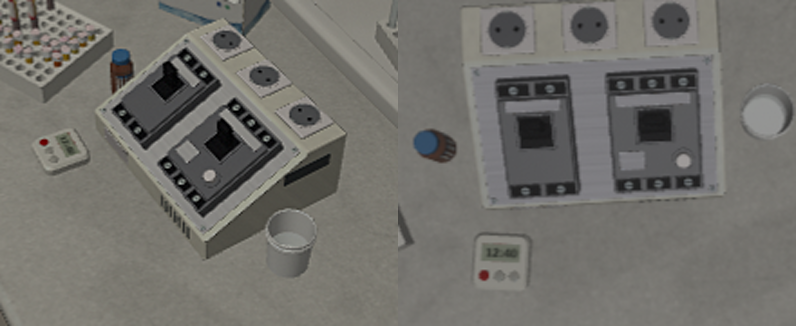

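View pics/scene1.png

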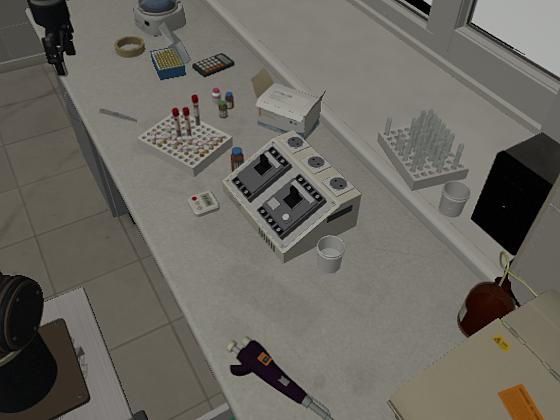

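The breakers are clear in both views. The wide one with the white button (scene 285,217; top 276,208) is on the right, and the narrow one is on the left. Both handles are ON, the unit is slightly yawed, and the cup, vial and timer stand clear of it. Next I'll fit the pose.

```bash
cat > fit.py <<'E'
from h import *
from scipy.optimize import least_squares
s25,c25=np.sin(np.radians(25)),np.cos(np.radians(25))
def axes(yaw):
    c,s=np.cos(yaw),np.sin(yaw); Rz=np.array([[c,-s,0],[s,c,0],[0,0,1]])
    return Rz@np.array([[c25,0,-s25],[0,1,0],[s25,0,c25]])   # columns: slope x, y, normal
def tip(th): a=.40-th; return np.array([.042*np.sin(a),0,-.01+.042*np.cos(a)])
L={"breaker_face":np.zeros(3),"trip_handle_tip":tip(0),"test_button_top":np.array([-.038,-.028,.010]),"plain_handle_tip":tip(0)+[0,.124,0]}
if __name__=="__main__":
    obs=[("scene","breaker_face",295.7,200.7),("scene","trip_handle_tip",295.3,190.4),("scene","test_button_top",285.4,216.9),("scene","plain_handle_tip",262.9,157.9),
     ("top","breaker_face",261.6,191.5),("top","trip_handle_tip",259.8,187.7),("top","test_button_top",276.4,207.9)]
    for n,(u,v) in {"scene":(285,217),"top":(276,208)}.items():   # white blob of the button
        g=cv2.imread(f"pics/{n}1.png",0)[v-9:v+10,u-9:u+10]; _,m=cv2.threshold(g,0,255,cv2.THRESH_OTSU)
        k,lab,st,ce=cv2.connectedComponentsWithStats(m); i=1+np.argmin(np.linalg.norm(ce[1:]-9,axis=1)); print(n,"blob",ce[i]+[u-9,v-9],st[i])
    # face plane points from depth
    fp=[]
    for n in ["scene","top"]:
        d=np.load(f"pics/{n}1.npy"); vv,uu=np.mgrid[0:420,0:560]; fp.append(unproj(n,np.c_[uu.ravel(),vv.ravel()],d.ravel()))
    def res(p):
        A=axes(p[3]); r=[]
        for n,k,u,v in obs: r+=list((proj(n,p[:3]+A@L[k])[0]-[u,v])/1.5)
        for P in fs: r+=list(np.clip(((P-p[:3])@A[:,2])/.002,-3,3)/np.sqrt(len(P))*3)
        return r
    p=np.array([.610,.066,.110,.05]); fs=[]
    for it in range(3):
        p=least_squares(res,p,loss="soft_l1").x; A=axes(p[3]); fs=[]
        for P in fp:
            q=(P-p[:3])@A; k=(abs(q[:,2])<.008)&(q[:,0]>-.055)&(q[:,0]<.031)&(abs(q[:,1])<.042)&((abs(q[:,0])>.024)|(abs(q[:,1])>.024))&(np.hypot(q[:,0]+.038,q[:,1]+.028)>.014)
            fs.append(P[k]); 
        print(p.round(4),[len(f) for f in fs],[np.median((f-p[:3])@A[:,2]).round(4) for f in fs])
    for n,k,u,v in obs: print(n,k,(proj(n,p[:3]+A@L[k])[0]-[u,v]).round(1))
    for P in fs: # free plane normal
        _,_,V=np.linalg.svd(P-P.mean(0)); nn=V[2]*np.sign(V[2,2]); print("tilt",np.degrees(np.arccos(nn[2])),"yaw",np.arctan2(-nn[1],-nn[0]))
    # panel plane points -> yaw
    np.save("p.npy",p)
    im=cv2.imread("pics/top1.png"); im2=cv2.imread("pics/scene1.png")
    for n,m in (("top",im),("scene",im2)):
        K=[[-.059,.046,0],[.035,.046,0],[.035,-.046,0],[-.059,-.046,0],[-.038,-.028,.01],tip(0),tip(0)+[0,.124,0]]
        m=cv2.resize(m,None,fx=4,fy=4,interpolation=2); q=(proj(n,[p[:3]+A@np.array(x) for x in K])+.5)*4
        cv2.polylines(m,[q[:4].astype(np.int32)],True,(0,255,0),1)
        for x in q[4:]: cv2.circle(m,tuple(int(z) for z in x),3,(0,0,255),1)
        c=q[:4].mean(0).astype(int); cv2.imwrite(f"pics/ov_{n}.png",m[c[1]-200:c[1]+200,c[0]-280:c[0]+120])
    cv2.imwrite("pics/ov.png",np.hstack([cv2.imread("pics/ov_top.png"),cv2.imread("pics/ov_scene.png")]))
E
python3 fit.py
```

```text
scene blob [285.09090909 216.45454545] [ 6  6  7  6 33]
top blob [277.42553191 208.53191489] [ 7  6  8  8 47]
[0.6126 0.0736 0.1002 0.0753] [446, 482] [np.float64(0.0065), np.float64(0.007)]
[0.6103 0.0715 0.1062 0.0754] [729, 1107] [np.float64(0.001), np.float64(0.0018)]
[0.6098 0.071  0.1074 0.0726] [725, 1111] [np.float64(-0.0003), np.float64(0.0005)]
scene breaker_face [-3.5 -1. ]
scene trip_handle_tip [-1.6 -1.8]
scene test_button_top [-0.6  0. ]
scene plain_handle_tip [-0.3 -1.3]
top breaker_face [ 0.7 -1.3]
top trip_handle_tip [ 1.8 -1.3]
top test_button_top [2.1 2. ]
tilt 25.001383156008142 yaw 0.06255397773532248
tilt 25.132848855557167 yaw 0.058890933303262914
```

View pics/ov.png

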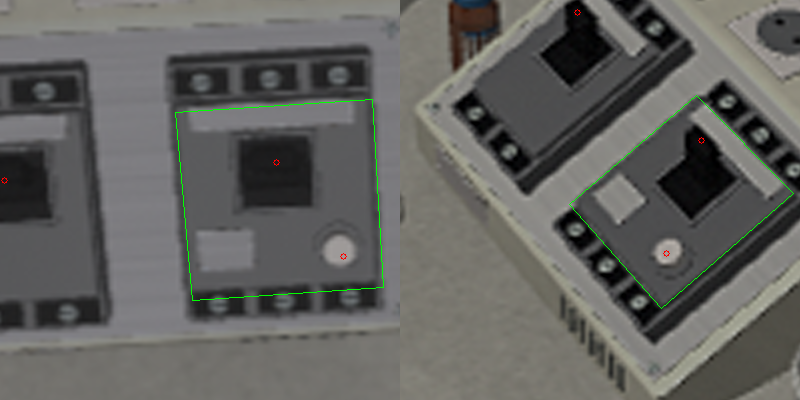

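The overlay agrees to about 2 mm, and the button blobs suggest a small shift of +1.5 mm in x and +1 mm in y. Now I'll approach and press.

```bash
cat >> h.py <<'E'
from scipy.spatial.transform import Rotation as Ro
from fit import axes,tip
p=np.load("p.npy"); A=axes(.066); P=p[:3]+[.0015,.001,0]
def quat(sgn):
    z=-A[:,2]; y=sgn*A[:,1]; M=np.c_[np.cross(y,z),y,z]; return Ro.from_matrix(M).as_quat(scalar_first=True)
def tcp(x,y,z): return P+A@np.array([x,y,z+.073])
def loc(): return A.T@(np.array(current_position())-P)-[0,0,.073]
def F(): return A.T@np.array(current_ft_force())
E
cat > m2.py <<'E'
from h import *
for s in (1,-1): print(s,np.round(solve_ik(tcp(-.038,-.028,.06),quat(s)),2) if solve_ik(tcp(-.038,-.028,.06),quat(s)) is not None else None)
q=min((solve_ik(tcp(-.038,-.028,.06),quat(s)),s) for s in (1,-1) if solve_ik(tcp(-.038,-.028,.06),quat(s)) is not None and abs(solve_ik(tcp(-.038,-.028,.06),quat(s))[5])<2.6) if 0 else None
s=min((s for s in (1,-1) if solve_ik(tcp(-.038,-.028,.06),quat(s)) is not None),key=lambda s:np.abs(np.array(solve_ik(tcp(-.038,-.028,.06),quat(s)))-current_qpos()).max())
open("sgn","w").write(str(s)); Q=quat(s); t0=current_clock()
move_gripper(0.0,30)
move_to(tcp(-.038,-.028,.17),Q); print("hi",current_clock())
line_to(tcp(-.038,-.028,.02)); print(current_clock(),loc().round(4)); sleep(.3); b=F(); print("base",b.round(2))
z=.02; zc=None
while z>.002:
    z-=.001; line_to(tcp(-.038,-.028,z),feed=.02); f=F()-b; l=loc()
    print(round(z,4),l.round(4),f.round(2),round(current_clock(),2))
    if f[2]>.8: break
im,d=capture("top"); cv2.imwrite("pics/top2.png",im[:,:,::-1]); im,d=capture("scene"); cv2.imwrite("pics/scene2.png",im[:,:,::-1])
a=cv2.imread("pics/scene2.png")[130:280,210:370]; c=cv2.imread("pics/top2.png")[120:270,180:340]
cv2.imwrite("pics/both2.png",cv2.resize(np.hstack([a,c]),None,fx=2.5,fy=2.5,interpolation=2))
E
python3 m2.py
```

```text
1 [-0.15 -0.1   2.21  0.16  0.62 -1.9 ]
-1 [-0.15 -0.1   2.21  0.16  0.62  1.24]
hi 3.9167
5.0667 [-0.0374 -0.028   0.0206]
base [ 0.64  0.13 -0.42]
0.019 [-0.0381 -0.028   0.019 ] [ 0.1  -1.3   0.67] 5.62
0.018 [-0.0381 -0.028   0.0179] [-1.09 -0.69  0.13] 5.87
0.017 [-0.0381 -0.028   0.0169] [-0.17 -0.2  -0.04] 6.12
0.016 [-0.038  -0.028   0.0159] [-1.02 -0.58  0.59] 6.37
0.015 [-0.0381 -0.028   0.0149] [-0.12 -0.33 -0.27] 6.62
0.014 [-0.0381 -0.028   0.0139] [-0.45  1.33  1.02] 6.87
```

View pics/both2.png

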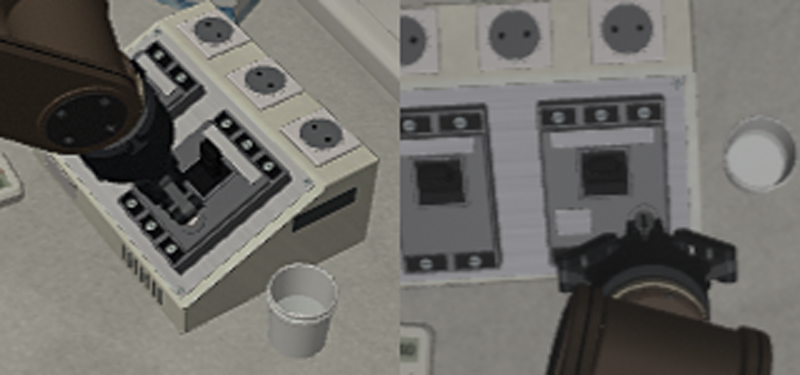

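The fingertip is right over the button (crop 645,215 in the top view; 195,215 in scene), with nothing else near. Force noise is about 1 N, so I'll average readings while pressing.

```bash
cat >> h.py <<'E'
def Fm(n=6):
    r=[]
    for _ in range(n): r.append(F()); sleep(.02)
    return np.mean(r,0)
def shot(k):
    im,_=capture("scene"); im2,_=capture("top")
    v=np.hstack([im[130:280,210:370],im2[120:270,180:340]])[:,:,::-1]
    cv2.imwrite(f"pics/{k}.png",cv2.resize(v,None,fx=2.5,fy=2.5,interpolation=2))
E
python3 - <<'E'
from h import *
b=Fm(); print("b",b.round(2)); z=.014
while z>-.003:
    z-=.001; line_to(tcp(-.038,-.028,z),feed=.02); f=Fm(4)-b
    print(round(z,4),loc()[2].round(4),f.round(2),round(current_clock(),2))
    if f[2]>8.5: break
shot("press")
line_to(tcp(-.038,-.028,.02),feed=.1); print(current_clock()); shot("after")
E
```

```text
b [0.48 0.15 0.15]
0.013 0.013 [-0.83 -0.25  0.08] 7.38
0.012 0.012 [-0.86  0.29 -0.07] 7.7
0.011 0.011 [-0.11 -0.43 -0.01] 8.02
0.01 0.0101 [-0.52 -0.15  0.8 ] 8.33
0.009 0.0091 [-0.23 -0.09  0.9 ] 8.65
0.008 0.0081 [-1.12  0.26  2.54] 8.97
0.007 0.0073 [-2.03 -0.05  6.  ] 9.28
0.006 0.0061 [-1.3   0.06  5.27] 9.6
0.005 0.005 [-0.54  0.13  3.54] 9.92
0.004 0.004 [-0.36 -0.06  3.42] 10.23
0.003 0.003 [-0.17 -0.08  4.28] 10.55
0.002 0.0028 [-2.8  -0.52 12.99] 10.87
11.3
```

View pics/after.png

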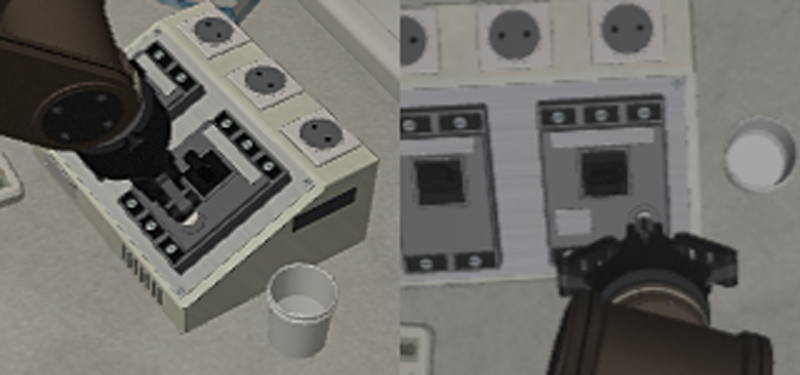

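The handle has dropped: in scene it no longer leans up at crop (210,155). The force also snapped at 6 N and then bottomed out at z = 2.6 mm. Now I'll push the handle down from its up-slope side.

```bash
python3 - <<'E'
from h import *
line_to(tcp(-.038,-.028,.06)); line_to(tcp(.034,0,.06)); line_to(tcp(.034,0,.014)); sleep(.2)
b=Fm(); print("b",b.round(2),current_clock(),loc().round(4)); x=.034
while x>-.014:
    x-=.0015 if x>.012 else .001; line_to(tcp(x,0,.014),feed=.03); f=Fm(3)-b
    print(round(x,4),loc().round(4),f.round(2),round(current_clock(),2))
    if f[0]>12 or np.linalg.norm(f)>16: break
shot("down")
E
```

```text
b [ 0.36 -0.25  0.11] 13.2417 [ 0.0347 -0.0001  0.0149]
0.0325 [0.0324 0.     0.0141] [-0.88 -0.11 -0.14] 13.54
0.031 [0.0309 0.     0.0139] [-0.2   0.3  -0.22] 13.84
0.0295 [ 0.0294 -0.      0.014 ] [-0.29 -0.13  0.18] 14.14
0.028 [0.0279 0.     0.014 ] [-0.81 -0.19 -0.77] 14.44
0.0265 [0.0264 0.     0.014 ] [-0.48  0.36 -0.1 ] 14.74
0.025 [0.0249 0.     0.014 ] [-0.28  0.12 -0.34] 15.04
0.0235 [ 0.0234 -0.      0.014 ] [0.04 0.27 0.41] 15.34
0.022 [0.0219 0.     0.014 ] [-0.12  0.07 -0.46] 15.64
0.0205 [0.0204 0.     0.014 ] [-0.18 -0.13 -0.51] 15.94
0.019 [0.0189 0.     0.014 ] [-0.32  0.29 -0.45] 16.24
0.0175 [0.0174 0.     0.014 ] [-0.36  0.1  -0.1 ] 16.54
0.016 [ 0.0159 -0.      0.014 ] [-0.31  0.08 -0.37] 16.84
0.0145 [ 0.0145 -0.      0.0141] [0.39 0.6  0.15] 17.14
0.013 [ 0.0132 -0.      0.0142] [0.45 0.48 0.05] 17.44
0.0115 [ 0.0118 -0.      0.0142] [1.46 0.06 0.52] 17.74
0.0105 [ 0.0109 -0.      0.0142] [2.57 0.17 0.66] 18.04
0.0095 [ 0.0102 -0.0001  0.0142] [ 4.53  0.51 -1.57] 18.34
0.0085 [ 0.0092 -0.0001  0.0142] [ 5.37  0.36 -1.74] 18.64
0.0075 [ 0.0084 -0.0001  0.0143] [ 5.42  1.1  -1.46] 18.94
0.0065 [ 0.0077 -0.0001  0.0144] [ 5.48  0.61 -2.13] 19.24
0.0055 [ 0.0069 -0.0002  0.0145] [ 6.53  0.98 -2.21] 19.54
0.0045 [ 0.0062 -0.0002  0.0146] [ 6.24  0.3  -2.01] 19.84
0.0035 [ 0.0054 -0.0002  0.0147] [ 6.27  1.02 -1.49] 20.14
0.0025 [ 0.0047 -0.0003  0.0148] [ 7.16  0.62 -1.61] 20.44
0.0015 [ 0.0039 -0.0003  0.0149] [ 7.19  0.8  -1.89] 20.74
0.0005 [ 0.0035 -0.0004  0.0152] [ 7.85  0.53 -1.57] 21.04
-0.0005 [ 0.0032 -0.0004  0.0154] [ 9.27  0.67 -1.77] 21.34
-0.0015 [ 0.0029 -0.0005  0.0157] [ 9.99  1.09 -2.65] 21.64
-0.0025 [ 0.0026 -0.0005  0.016 ] [10.66  1.47 -2.32] 21.94
-0.0035 [ 0.0023 -0.0006  0.0163] [11.85  1.25 -2.19] 22.24
-0.0045 [ 0.002  -0.0007  0.0166] [12.91  1.42 -2.44] 22.54
```

View pics/down.png

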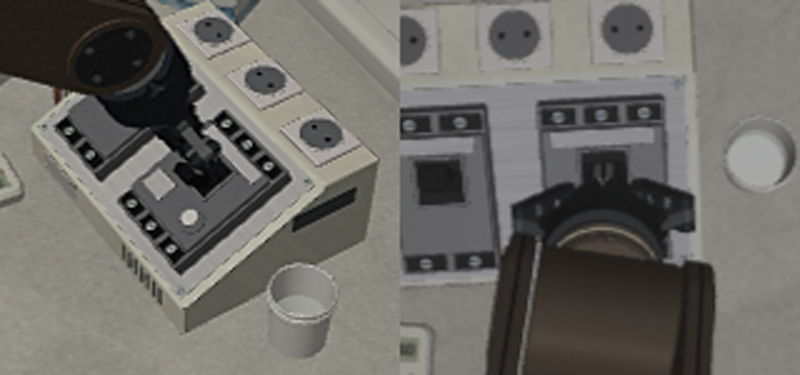

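The force plateaued at 6–7 N. At x ≈ 3.8 mm there is a kink to about 3 N/mm, which fits the lower stop, with the handle pressed flat down-slope in the picture (scene crop 190,170). I'll retreat, check that it stays down, and go round to the other side.

```bash
python3 - <<'E'
from h import *
line_to(tcp(.030,0,.014),feed=.08); line_to(tcp(.034,0,.06)); line_to(tcp(-.052,.002,.06)); shot("armed")
for n in ("scene","top"):
    _,d=capture(n); vv,uu=np.mgrid[0:420,0:560]; q=(unproj(n,np.c_[uu.ravel(),vv.ravel()],d.ravel())-P)@A
    k=(abs(q[:,0])<.026)&(abs(q[:,1])<.010)&(q[:,2]>.012)&(q[:,2]<.040); print(n,k.sum(),np.median(q[k],0).round(4) if k.any() else None,current_clock())
E
```

```text
scene 58 [-0.0141 -0.0025  0.0262] 24.5583
top 127 [-0.0089  0.0002  0.0263] 24.6083
```

View pics/armed.png

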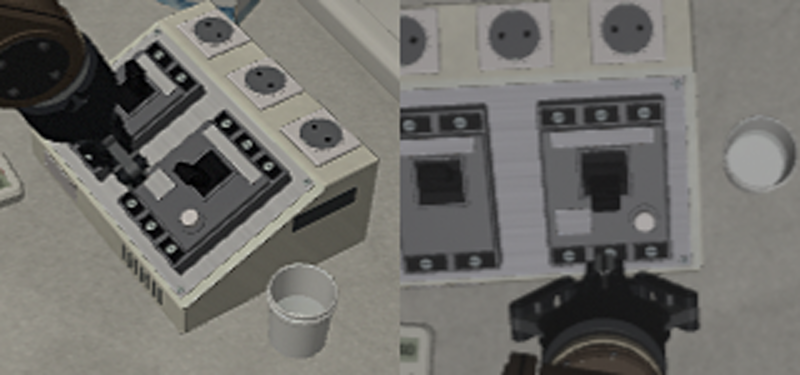

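The handle stays down at the lower stop: its tongue hangs over the slot's lower edge at top crop (605,195), median point z = 26 mm. Now I'll lift it.

```bash
python3 - <<'E'
from h import *
line_to(tcp(-.052,.002,.018)); sleep(.3)
b=Fm(); print("b",b.round(2),current_clock(),loc().round(4)); x=-.052
while x<.016:
    x+=.0015 if x<-.012 else .001; line_to(tcp(x,.002,.018),feed=.04); f=Fm(2)-b; l=loc()
    print(round(x,4),l.round(4),f.round(1),round(current_clock(),2))
    if f[0]<-20 or np.linalg.norm(f)>22 or l[0]>.002: break
shot("up")
E
```

```text
b [ 0.17  0.05 -0.04] 25.4417 [-0.0516  0.002   0.0185]
-0.0505 [-0.0504  0.002   0.0181] [-0.1  0.2 -0. ] 25.73
-0.049 [-0.0489  0.002   0.018 ] [-0.3  0.3  0.4] 26.01
-0.0475 [-0.0474  0.002   0.018 ] [-0.6 -0.5  0.4] 26.29
-0.046 [-0.0459  0.002   0.018 ] [ 0.7 -0.   0.4] 26.57
-0.0445 [-0.0444  0.002   0.018 ] [-0.5 -0.6 -0.1] 26.86
-0.043 [-0.0429  0.002   0.018 ] [ 0.1 -0.5  0.3] 27.14
-0.0415 [-0.0414  0.002   0.018 ] [-0.4 -0.1 -0.1] 27.43
-0.04 [-0.0399  0.002   0.018 ] [-0.1  0.5  0.7] 27.71
-0.0385 [-0.0384  0.002   0.018 ] [-0.1  0.3  0.1] 27.99
-0.037 [-0.0369  0.002   0.018 ] [-0.1 -0.3 -0. ] 28.27
-0.0355 [-0.0354  0.002   0.018 ] [-0.6 -0.1 -0.6] 28.56
-0.034 [-0.0339  0.002   0.018 ] [-0.2 -0.4  0.6] 28.84
-0.0325 [-0.0327  0.002   0.0179] [-1.8 -0.2  0.5] 29.12
-0.031 [-0.0313  0.0021  0.0179] [-1.6  0.7  1.6] 29.41
-0.0295 [-0.0296  0.002   0.018 ] [-3.2  0.1  1.8] 29.69
-0.028 [-0.0281  0.002   0.0179] [-3.6  0.1  2.7] 29.98
-0.0265 [-0.027   0.0021  0.0179] [-4.9  0.6  3.7] 30.26
-0.025 [-0.0256  0.0021  0.0178] [-4.7  0.1  3.8] 30.54
-0.0235 [-0.0242  0.0021  0.
[... 923 characters left out ...]
   8.2] 35.36
-0.0025 [-0.0056  0.0023  0.0172] [-9.5 -0.8  7.7] 35.64
-0.0015 [-0.0048  0.0023  0.0171] [-10.1  -0.3   7.2] 35.92
-0.0005 [-0.0039  0.0023  0.017 ] [-9.6 -0.9  7.1] 36.21
0.0005 [-0.0031  0.0022  0.0169] [-9.6 -1.   6.9] 36.49
0.0015 [-0.0023  0.0022  0.0168] [-9.3 -1.1  6.4] 36.77
0.0025 [-0.0016  0.0022  0.0166] [-10.7  -1.3   6. ] 37.06
0.0035 [-0.0009  0.0023  0.0165] [-11.4  -1.5   5.7] 37.34
0.0045 [-0.0002  0.0022  0.0163] [-10.4  -1.6   5.8] 37.62
0.0055 [0.0003 0.0023 0.0162] [-11.8  -2.    7.2] 37.91
0.0065 [0.0006 0.0023 0.0161] [-13.9  -1.4   9.9] 38.19
0.0075 [0.0008 0.0023 0.0161] [-16.2  -1.8  12. ] 38.48
0.0085 [0.001  0.0023 0.016 ] [-18.6  -3.1  14.8] 38.76
```

View pics/up.png

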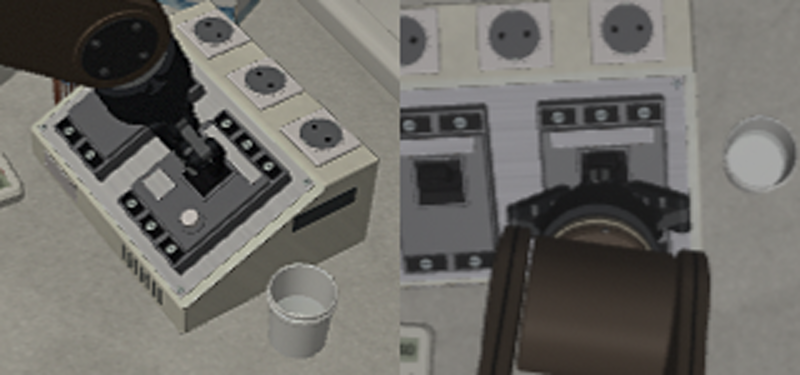

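A clear stiff stop appears at x ≈ 0.5 mm, so the handle is at the upper stop. I'll back off, withdraw and check.

```bash
python3 - <<'E'
from h import *
line_to(tcp(-.030,.002,.018),feed=.06); line_to(tcp(-.045,.002,.06)); line_to(tcp(-.10,.002,.16)); sleep(.3); shot("final")
for n in ("scene","top"):
    _,d=capture(n); vv,uu=np.mgrid[0:420,0:560]; q=(unproj(n,np.c_[uu.ravel(),vv.ravel()],d.ravel())-P)@A
    for y in (0,.124):
        k=(abs(q[:,0])<.03)&(abs(q[:,1]-y)<.010)&(q[:,2]>.012)&(q[:,2]<.040); print(n,y,k.sum(),np.median(q[k],0).round(4) if k.any() else None,current_clock())
E
```

```text
scene 0 65 [ 0.0116 -0.0015  0.0268] 41.4583
scene 0.124 55 [0.0126 0.1229 0.0253] 41.4583
top 0 77 [0.0174 0.0001 0.0297] 41.5083
top 0.124 83 [0.0176 0.1233 0.0288] 41.5083
```

View pics/final.png

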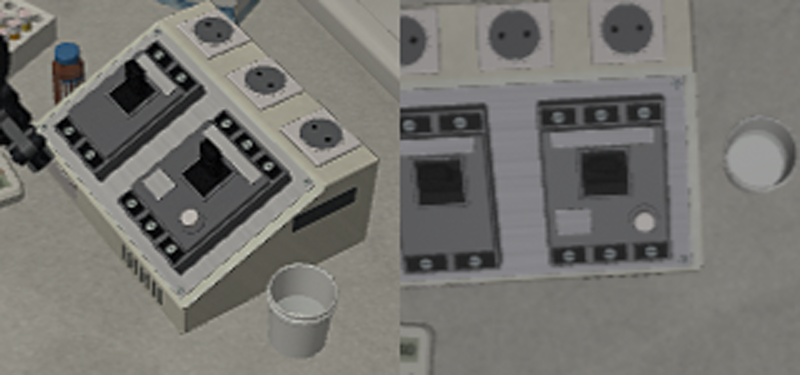

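Both handles lean up-slope alike (x ≈ 17 mm, z ≈ 29 mm from the top camera). The wide one is latched ON, the narrow one is untouched, and the cup and vial are where they were. Handing in.

```bash
python3 -c "
from rig import *
print(close_job(),current_clock())"
```

```text
the job is handed in; nothing more can be done
the job is handed in; nothing more can be done
```

The trip test is done and handed in: the wide breaker was tripped with its test button, pushed down to re-arm and lifted until it latched ON by itself, with the narrow breaker still ON and no sign that anything around the unit moved (about 42 s, highest averaged push reading about 24 N, above the 20 N guide and below the 35 N limit).

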